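# Fetch the flask and put it before the burner

### The job

The small conical flask stands on the rack behind a bottle and a square tin: first move both of these to the steel tray, standing upright, so that you can get at it. Then turn the carousel until its big brass cup faces the burner nozzle, and only then stand the flask upright in that cup. Finally put the bottle and the tin back upright on the rack, each where it stood before, dropping nothing, and leave the cup with the flask facing the burner.

Things in the scene. Friction and masses are not known exactly. Their poses are not given: they have to be found in the camera images.
- bottle: round amber glass bottle, 50 mm across, with a straight black screw cap 32 mm across from 115 to 145 mm above its foot (grip it by the cap); total height 145 mm, about 0.28 kg. Origin: centre of its underside, z up. It stands on one of the two front cork pads of the rack, the tin on the other
- tin: square aluminium tin, 48 x 48 x 108 mm, with a straight round black screw cap 32 mm across from 115 to 145 mm above its foot (grip it by the cap); total height 145 mm, about 0.25 kg. Origin: centre of its underside, z up
- flask: small conical flask of clear glass: base 42 mm across, tapering to a straight neck 22 mm across from 50 to 81 mm above its foot (grip it there), rim 25 mm across, total height 85 mm, 0.06 kg. Origin: centre of its underside, z up. It stands at the back of the rack, 62 mm from the axes of bottle and tin, too close under their caps for a gripper until they are cleared
- rack: fixed plywood rack: plate 170 x 210 x 12 mm (along its x, y) with an upstand at its far (+x) edge, 60 mm high. Origin: centre of the underside, z up. Cork pads (level with the plate's top, 12 mm above the origin): bottle and tin stand on the two at (-15, +42) and (-15, -42) mm, the flask at (30, 0) mm. A glass stopper and a cork ring (up to 30 mm high) stand in the rear corners
- tray: fixed empty shallow steel tray, 140 x 200 mm (along its x, y), rim 18 mm high, walls 4 mm; its inner floor is 4 mm above the work surface. Origin: centre of the underside, z up. Side area for the bottle and the tin, wide enough for both side by side along y, e.g. at y = +50 and -50 mm
- wheel (a joint): angle (rad) of the round aluminium carousel (230 mm across, its top 32 mm above the work surface) about its upright axle, positive anticlockwise seen from above; 0 = the big cup faces the burner nozzle. It starts turned to 0.7 to 1.7 and can go from -0.5 to 2.2. It turns freely with light friction (about 0.1 N m) and stays where it is left
- cup (a point): centre of the inner floor of the carousel's one big open brass cup (60 mm inside, rim 15 mm above this floor), 75 mm from the axle; it turns with the carousel. The floor is 35 mm above the work surface. The two smaller brass cups, a quarter turn to either side, are taken by glass stoppers and reach up to 45 mm above the carousel's top
- peg (a point): top of the upright black turning peg on the carousel, 16 mm across, 45 mm high, 85 mm from the axle, on the far side of the axle from the big cup; it turns with the carousel. Pinch it from above and lead it round the axle. Its top is 77 mm above the work surface
- axle (a point): centre of the carousel on its axle, at the height of the carousel's top (32 mm)
- nozzle (a point): tip of the fixed burner's nozzle, 132 mm from the axle, 68 mm above the work surface, pointing at the axle; the burner stands behind it and is up to 80 mm high
Things that resemble listed ones, but are neither listed nor needed, are in the scene too. What is shaped like the bottle but purple or turquoise is not meant.

How it is judged:
By the outcome, as a careful person would: the job done as asked, in the order asked, and still so for the second after the job is handed in, with the robot touching nothing.
It also fails if it takes over 134 s, if anything falls off the work surface, if the arm or the gripper's body presses on something with over 40 N, if the wrist force passes 120 N, or if a joint passes its speed limit or range.

### The arm

A 6-joint arm with a two-finger parallel gripper is mounted at the origin on the work surface. World frame = base frame: x ahead of the robot, y to its left, z up, the work surface at z = 0. Lengths are in m, angles in degrees, forces in N, time in s.
With the tool pointing down it reaches from about 0.275 to 0.725 m from the base axis. Payload 15.9 kg.
Tool frame: the origin (TCP) lies on the centre line of the jaws, within the pads' length; the fingertips stand 8 mm ahead of it and the grasp point (between the pads) lies 11 mm behind it (bot.tip_reach is the distance from the TCP to the fingertips, in m); z points along the fingers, y is the line along which they close (so a half turn about z gives the same grasp; the last joint's range is limited). The gripper opens to 85 mm and grips with 20 to 120 N. Pads are 22 mm wide; open, the fingers measure 114 mm over their backs; the gripper's body (76 mm by 85 mm) begins 54 mm behind the grasp point. The pads swing forward as they close: fully open they stand 13 mm farther back than shut.
Start: joints at [76.146, 12.198, -1.971, 75.831, 0, 90], TCP at [0.12, 0.485, 0.239] pointing down, gripper open.
Joint ranges: [-170.91, 170.91], [-42.67, 98.43], [-65.05, 77.54], [-120.47, 116.71], [-90, 82.35], [-180, 180]. Speed limits (degrees/s): [108.29, 108.29, 136.94, 147.25, 180, 180].

### API

Orientations are given as [roll, pitch, yaw] about the fixed x, y, z axes, in that order (R = Rz(yaw) Ry(pitch) Rx(roll)).
In Python, from rig import bot gives the robot as it stands. The module is installed in compiled form; this text tells all that it offers. Calls block until the motion is done:
- bot.reach(position, orientation): joint-space move of the TCP to a pose.
- bot.line_to(position, feed=0.15, ori=None, threshold=None): straight line of the TCP; ori=None keeps the orientation; feed is the mean speed in m/s. With threshold (N) it stops when the force on the tool has changed by that much, and returns True; else False.
- bot.set_joints(angles): joint-space move.
- bot.move_gripper(opening, effort=None): finger opening in m; effort is the grip in N (None keeps the last); returns when the fingers have stopped.
- bot.dwell(seconds).
- bot.inverse_kinematics(position, orientation): joint angles nearest the present ones, or None.
- bot.observe(): the state.
- bot.snapshot(name): name is "side" or "top" or "wrist"; returns a dict with "frame" (384x512x3 uint8, red, green, blue), "range_z" (384x512 float32, m along the optical axis (not along the pixel's ray), 0 where there is no reading), "K" (3x3 intrinsics, pixels), "eye" and "rotation" of the camera in the world; the wrist camera has in their place "T_tool_cam" (4x4, takes a point from camera to tool coordinates, whose origin is the TCP and whose axes are the flange's). Camera axes: x right, y up, looking along -z (the intrinsics and any distortion apply to the point x, -y, -z); pixel columns grow to the right and rows downward; lengths in m; the calibration is good to about 2 mm. A picture is of the moment at which its call begins: read the wrist's pose just before it.
A pose or a line that the arm cannot do raises bot.PlanningError and nothing moves.
- bot.sign_off(): hands the job in; it is judged then, once.
Trained networks look in a picture, given as the dict that the camera call returned (one of the last four; its "shot" number tells which), for a name from the list of things; names that differ only in an ending like _2 or _b are one class to them, and where a whole thing is asked for, a point or a joint stands for the part that bears it (a point fixed in the world has none). Each returns a list of dicts, best first, with "conf" (0 to 1); they miss things now and then, are a little off and sometimes report something else, mostly with a low value. They report only what shows in the picture. A call takes as long as a camera call. They do not tell look-alikes from the thing itself.
- bot.spot_in(picture, query): "xyz" ([x, y, z] in m, in world coordinates, good to about 4 mm: the middle of the surface that is visible of it).
- bot.cut_out(picture, query): "mask" (384x512 bool, what is visible of it).
- bot.landmark_of(picture, query): "xyz" ([x, y, z] in m, in world coordinates, good to about 4 mm: a listed point, or the origin of a listed thing).
The state is a dict: "time_s": time; "joint_pos": joint angles; "dq": joint speeds; "effort": joint torques, N m; "eef_pos": TCP position; "ee_rot": TCP orientation; "force": force on the tool from outside, world axes, zero at the start; "ft_torque": the same for the moment, N m; "finger_gap": finger opening in m; "grasp_force": force on a finger pad.
Only numpy, scipy, OpenCV 4.12 (cv2) and the standard library are available. Lean on these libraries where they do the work, as an engineer would, in place of code of your own. Each camera call takes 0.05 s, during which the arm holds its last target. There are 200 camera calls.

## Working session

There is one attempt and no reset: what is moved stays moved. The work goes in short steps, each a Python script; the robot and the scene stay as the last script left them, time stands still between calls to the robot, and variables do not carry over. Pictures are saved under pics/ and viewed, at most 14 in all, crops included, and the job is handed in when it is done.

```bash
mkdir -p pics
cat > h.py <<'E'
from rig import bot
import numpy as np, cv2
np.set_printoptions(precision=4,suppress=True)
def save(p,n): cv2.imwrite(f'pics/{n}.png',p['frame'][...,::-1])
def world(p):
    K=p['K'];z=p['range_z'];v,u=np.indices(z.shape)
    c=np.stack([(u-K[0,2])/K[0,0]*z,-(v-K[1,2])/K[1,1]*z,-z],-1)
    return c@np.array(p['rotation']).T+np.array(p['eye'])
E
python3 - <<'E'
from h import *
for n in ['top','side']:
    p=bot.snapshot(n); save(p,n+'0'); print(n,p['eye'],p.keys())
    np.save(n+'0.npy',world(p))
    for q in ['bottle','tin','flask','rack','tray','cup','peg','axle','nozzle']:
        for f in ['landmark_of','spot_in']:
            try: print(q,f,[(np.array(d['xyz']),round(d['conf'],2)) for d in getattr(bot,f)(p,q)][:3])
            except Exception as e: print(q,f,e)
print(bot.observe())
E
```

```text
top [ 0.4118 -0.0572  1.1783] dict_keys(['frame', 'range_z', 'K', 'eye', 'rotation', 'shot'])Traceback (most recent call last):
  File "<stdin>", line 4, in <module>
  File "h.py", line 8, in world
    return c@np.array(p['rotation']).T+np.array(p['eye'])
           ~~~~~~~~~~~~~~~~~~~~~~~~~~~^~~~~~~~~~~~~~~~~~~
ValueError: operands could not be broadcast together with shapes (384,512) (3,)
```

```bash
sed -i 's/^    return c@.*/    r=np.array(p["rotation"],float); R=r.reshape(3,3) if r.size==9 else rpy(r) if r.size==3 else quat(r)\n    return c@R.T+np.array(p["eye"])/' h.py
cat >> h.py <<'E'
from scipy.spatial.transform import Rotation as Ro
rpy=lambda r: Ro.from_euler('xyz',r,degrees=True).as_matrix()
quat=lambda r: Ro.from_quat(r).as_matrix()
E
python3 - <<'E'
from h import *
for n in ['top','side']:
    p=bot.snapshot(n); save(p,n+'0'); print(n,p['eye'],p['rotation'],p['K'])
    try:
        w=world(p);np.save(n+'0.npy',w); print('floor z',np.nanmedian(w[...,2][p['range_z']>0]))
    except Exception as e: print(e)
    for q in ['bottle','tin','flask','rack','tray','cup','peg','axle','nozzle']:
        for f in ['landmark_of','spot_in']:
            try: print(q,f,[(np.array(d['xyz']),round(d['conf'],2)) for d in getattr(bot,f)(p,q)][:3])
            except Exception as e: print(q,f,e)
print(bot.observe())
E
```

```text
top [ 0.4118 -0.0572  1.1783] [  7.3539  -1.3531 -91.1836] [[366.9797   0.     254.729 ]
 [  0.     366.9797 186.1921]
 [  0.       0.       1.    ]]
floor z -0.0008381935220638237
bottle landmark_of [(array([ 0.5003, -0.3413,  0.011 ]), 0.92), (array([ 0.3539, -0.4045, -0.0057]), 0.92), (array([ 0.552 , -0.4965,  0.0011]), 0.8)]
bottle spot_in [(array([ 0.546 , -0.4856,  0.0941]), 0.67), (array([ 0.4929, -0.3289,  0.1103]), 0.65), (array([ 0.3536, -0.3914,  0.0957]), 0.64)]
tin landmark_of [(array([ 0.5143, -0.2607,  0.0116]), 0.95)]
tin spot_in [(array([0.5268, 0.3311, 0.0331]), 0.71), (array([0.5224, 0.326 , 0.0326]), 0.46)]
flask landmark_of [(array([ 0.5542, -0.3146,  0.0133]), 0.64)]
flask spot_in []
rack landmark_of [(array([ 0.5179, -0.3048, -0.0007]), 0.81)]
rack spot_in [(array([ 0.5246, -0.2997,  0.0124]), 0.9)]
tray landmark_of [(array([ 0.5819, -0.013 ,  0.0017]), 0.73)]
tray spot_in [(array([ 0.581 , -0.0107,  0.0041]), 0.67)]
cup landmark_of [(array([0.5343, 0.3994, 0.035 ]), 0.75)]
cup spot_in [(array([0.5178, 0.3229, 0.0328]), 0.89)]
peg landmark_of [(array([0.5081, 
[... 1630 characters left out ...]
of [(array([0.5233, 0.3266, 0.0318]), 0.67)]
axle spot_in [(array([0.5408, 0.3107, 0.0349]), 0.97)]
nozzle landmark_of [(array([0.6565, 0.3292, 0.0674]), 0.65)]
nozzle spot_in [(array([0.5393, 0.3072, 0.0313]), 0.87)]
{'time_s': 1.95, 'joint_pos': array([76.1464, 12.1981, -1.9722, 75.8294,  0.0006, 89.9999]), 'dq': array([-0.0137,  0.0428,  0.0065, -0.0372, -0.0488,  0.0487]), 'effort': array([  0.0001, -68.5956,  48.7327,   0.0013,   0.    ,   0.    ]), 'eef_pos': array([0.1197, 0.4854, 0.2393]), 'ee_rot': array([179.9998,  -0.0006, 166.1466]), 'force': array([ 0.2441, -0.4497, -0.5325]), 'ft_torque': array([-0.0423, -0.0404, -0.0032]), 'grasp_force': 0.0, 'finger_gap': 0.08523057636765369}
```

View pics/top0.png

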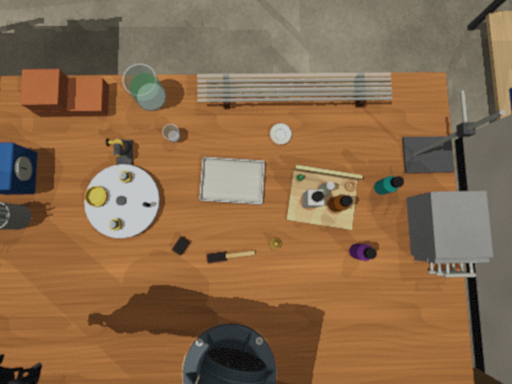

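View pics/side0.png

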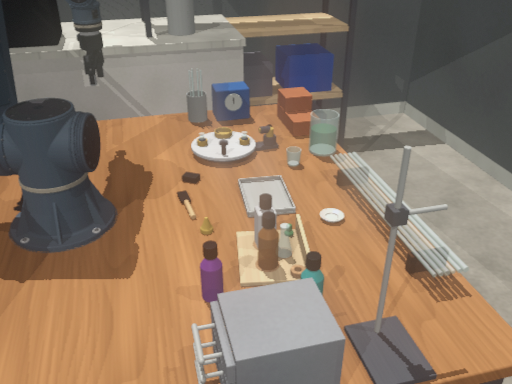

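Top view shows the amber bottle at (342,203), tin (315,197), flask (330,185), tray (233,180), carousel (121,200) with cup at (97,196) and peg at (150,205), burner (123,150). The side view agrees, and the purple and turquoise bottles are the decoys. Next I refine these from depth.

Run:
```python
from h import *
im=cv2.imread('pics/top0.png')
def mid(a): return (a.min(0)+a.max(0))/2
for n in ['top','side']:
    w=np.load(n+'0.npy').reshape(-1,3)
    def sel(c,r,z0,z1): 
        m=(np.hypot(w[:,0]-c[0],w[:,1]-c[1])<r)&(w[:,2]>z0)&(w[:,2]<z1); return w[m]
    for k,c,r,z0,z1 in [('bottle',(.5,-.342),.035,.15,.17),('tin',(.514,-.261),.035,.15,.17),('flask',(.55,-.311),.022,.07,.11),('peg',(.509,.248),.025,.07,.085),('nozz',(.656,.334),.02,.05,.08)]:
        a=sel(c,r,z0,z1)
        if len(a)>2: print(n,k,len(a),a.mean(0),mid(a),np.ptp(a,0))
    a=sel((.523,.329),.14,.026,.036)
    (cx,cy),rr=cv2.minEnclosingCircle(a[:,:2].astype(np.float32)); print('wheel',cx,cy,rr,np.median(a[:,2]))
    a=sel((.533,.399),.045,.044,.058); 
    if len(a)>5:print('cup rim',len(a),mid(a),np.ptp(a,0),cv2.minEnclosingCircle(a[:,:2].astype(np.float32)))
    a=sel((.584,-.012),.15,.012,.024); print('tray',cv2.minAreaRect(a[:,:2].astype(np.float32)))
    a=sel((.519,-.305),.15,.006,.018); print('rack',cv2.minAreaRect(a[:,:2].astype(np.float32)))
c=cv2.resize(im[130:245,75:375],None,fx=2.66,fy=2.66,interpolation=cv2.INTER_CUBIC); cv2.imwrite('pics/crop0.png',c)
```

```text
top bottle 104 [ 0.4977 -0.3412  0.1559] [ 0.4982 -0.3419  0.1557] [0.0311 0.0313 0.0102]
top tin 99 [ 0.5125 -0.2604  0.156 ] [ 0.5124 -0.2604  0.1552] [0.0286 0.0301 0.0095]
top flask 62 [ 0.5477 -0.3086  0.0928] [ 0.5491 -0.3096  0.0849] [0.0218 0.0222 0.0287]
top peg 23 [0.5057 0.2456 0.0756] [0.5057 0.2461 0.076 ] [0.0123 0.0131 0.0106]
top nozz 53 [0.6621 0.3303 0.0737] [0.664  0.3314 0.0689] [0.0221 0.0245 0.0219]
wheel 0.5211420655250549 0.3293422758579254 0.11509204655885696 0.031440917318757644
cup rim 82 [0.5354 0.4029 0.0494] [0.0622 0.0659 0.0104] ((0.5357364416122437, 0.40281936526298523), 0.03330863639712334)
tray ((0.5819886326789856, -0.014361858367919922), (0.19990654289722443, 0.14065073430538177), 85.39630889892578)
rack ((0.54022216796875, -0.29495131969451904), (0.23431909084320068, 0.20981307327747345), 80.2480697631836)
side bottle 116 [ 0.4986 -0.3468  0.1568] [ 0.4997 -0.3434  0.1557] [0.03   0.0353 0.0111]
side tin 104 [ 0.5138 -0.2654  0.1566] [ 0.5148 -0.2615  0.1555] [0.0308 0.0352 0.0108]
side flask 128 [ 0.5492 -0.3161  0.0887] [ 0.5499 -0.3124  0.0865] [0.0239 0.0251 0.0316]
side peg 17 [0.5063 0.2407 0.0755] [0.5056 0.2438 0.0759] [0.0116 0.0176 0.0116]
side nozz 31 [0.6626 0.3266 0.0717] [0.6646 0.3291 0.0693] [0.0222 0.0217 0.021 ]
wheel 0.5212063789367676 0.32778868079185486 0.11877509206533432 0.033140295251416985
cup rim 77 [0.536  0.4024 0.0494] [0.0643 0.0731 0.0106] ((0.5389277935028076, 0.4002316892147064), 0.03892055153846741)
tray ((0.5832266211509705, -0.014754652976989746), (0.21304839849472046, 0.14052149653434753), 85.40081024169922)
rack ((0.5448486804962158, -0.31031206250190735), (0.21652433276176453, 0.21968123316764832), 80.05487823486328)
```

View pics/crop0.png

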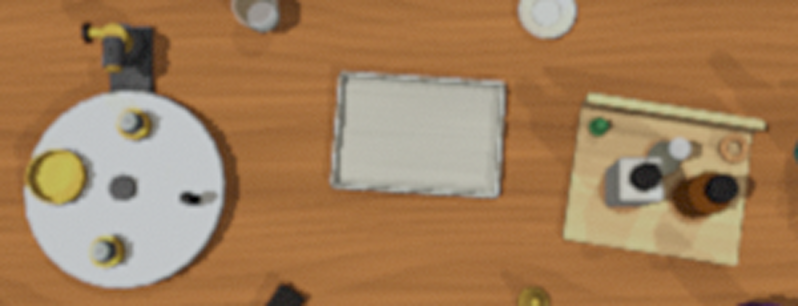

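```bash
cat >> h.py <<'E'
HI=.29
def pick(xy,z,yaw,effort,opening=.06,hi=HI):
    bot.move_gripper(opening)
    bot.reach([*xy,hi],[180,0,yaw]); bot.line_to([*xy,z],feed=.15)
    bot.move_gripper(0,effort); s=bot.observe()
    print('grip',s['finger_gap'],s['grasp_force'],s['eef_pos'])
    bot.line_to([*xy,hi],feed=.2); s=bot.observe(); print('lift',s['finger_gap'],s['force'],s['time_s'])
def place(xy,z,yaw,opening=.06,hi=HI):
    bot.reach([*xy,hi],[180,0,yaw]); bot.line_to([*xy,z+.02],feed=.2)
    t=bot.line_to([*xy,z-.003],feed=.03,threshold=4); s=bot.observe(); print('touch',t,s['eef_pos'],s['force'])
    bot.move_gripper(opening); bot.line_to([*xy,hi],feed=.2); print('t',bot.observe()['time_s'])
TIN=[.5132,-.2610]; BOT=[.4988,-.3423]; TRAY=np.array([.5825,-.0135])
ey=np.array([np.sin(np.radians(4.6)),np.cos(np.radians(4.6))])
T1=TRAY+.05*ey; T2=TRAY-.05*ey; ZR=.135
E
python3 - <<'E'
from h import *
pick(TIN,ZR,80,40); place(T1,ZR-.008,80)
p=bot.snapshot('top'); save(p,'top1')
E
```

```text
grip 0.030738877405570717 39.72547173500061 [ 0.5137 -0.2612  0.1357]
lift 0.030997603996951412 [ 0.1804  0.7871 -2.041 ] 7.7667
touch True [0.5868 0.0364 0.1274] [1.5492 0.5365 3.0879]
t 11.7833
```

View pics/top1.png

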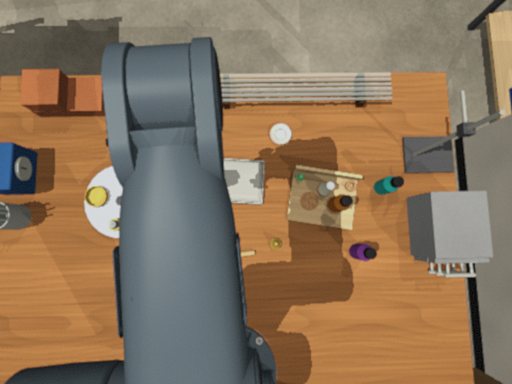

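The rack's tin pad at (309,200) is clear and the tin touched the tray at the expected height; the arm hides the tray. Next is the bottle.

Run:
```python
from h import *
pick(BOT,ZR,80,40); place(T2,ZR-.008,80)
bot.reach([.42,.05,.32],[180,0,80])
a=bot.snapshot('side'); save(a,'side2')
FL=[.5490,-.3105]
bot.reach([FL[0]-.1,FL[1],.3],[180,0,-10])
p=bot.snapshot('top'); save(p,'top2')
for n,q in (('side',a),('top',p)):
    w=world(q).reshape(-1,3)
    for k,c in (('T1',T1),('T2',T2)):
        m=(np.hypot(*(w[:,:2]-c).T)<.035)&(w[:,2]>.138)&(w[:,2]<.16); print(n,k,c,m.sum(),w[m].mean(0) if m.sum() else '')
    print([(np.array(d['xyz']),d['conf']) for d in bot.landmark_of(q,'flask')][:2], bot.observe()['time_s'])
cv2.imwrite('pics/pair2.png',cv2.resize(np.hstack([a['frame'],p['frame']])[...,::-1],(800,300)))
```

```text
grip 0.030759071403721958 39.510780572891235 [ 0.4993 -0.3426  0.1357]
lift 0.031049513988615378 [-1.0712 -0.0585 -3.383 ] 15.9667
touch True [ 0.5789 -0.0633  0.1275] [ 3.8024 -0.6951  2.4551]
t 19.9333
side T1 [0.5865 0.0363] 73 [0.5855 0.0305 0.1469]
side T2 [ 0.5785 -0.0633] 85 [ 0.5769 -0.07    0.147 ]
[(array([ 0.55  , -0.31  ,  0.0148]), 0.72)] 22.25
top T1 [0.5865 0.0363] 101 [0.5839 0.0362 0.148 ]
top T2 [ 0.5785 -0.0633] 99 [ 0.5756 -0.063   0.1479]
[(array([ 0.5545, -0.3125,  0.0126]), 0.64)] 22.3
```

View pics/pair2.png

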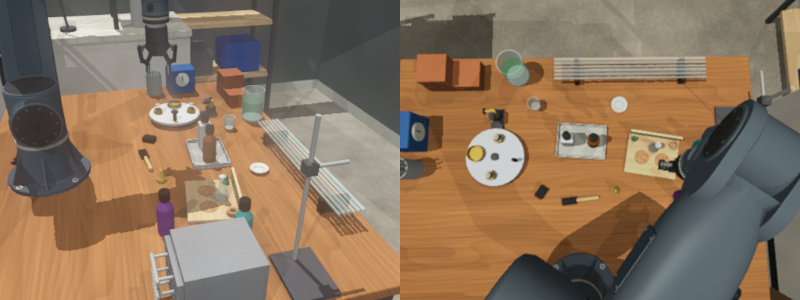

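Both stand upright in the tray, bottle at right (593,140), tin at left (566,138) in the pair's top view. Now turning the carousel by its peg.

```bash
cat >> h.py <<'E'
AX=np.array([.5212,.3287])
def pegxy(a,r=.0848): return AX+r*np.array([np.cos(np.radians(a)),np.sin(np.radians(a))])
def turn(a0,a1,n,z=.052):
    y=lambda a:a-180
    bot.move_gripper(.05); bot.reach([*pegxy(a0),.16],[180,0,y(a0)]); bot.line_to([*pegxy(a0),z],feed=.12)
    bot.move_gripper(0,40); s=bot.observe(); print('peg',s['finger_gap'],s['force'])
    for a in np.linspace(a0,a1,n+1)[1:]: bot.line_to([*pegxy(a),z],feed=.08,ori=[180,0,y(a)])
    s=bot.observe(); print('end',s['finger_gap'],s['force'],s['eef_pos'])
    bot.move_gripper(.05); bot.line_to([*pegxy(a1),.2],feed=.2); print(bot.observe()['time_s'])
def measure(name):
    bot.reach([.40,.0,.32],[180,0,0])
    for n in ('top','side'):
        p=bot.snapshot(n); save(p,name+n); w=world(p).reshape(-1,3)
        L={k:(bot.landmark_of(p,k) or [{'xyz':[np.nan]*3}])[0]['xyz'] for k in ('cup','peg','axle','nozzle')}
        print(n,{k:np.array(v) for k,v in L.items()})
        m=(w[:,2]>.07)&(w[:,2]<.082)&(np.hypot(*(w[:,:2]-np.array(L['peg'])[:2]).T)<.02); 
        if m.sum(): print('peg depth',m.sum(),w[m].mean(0), np.degrees(np.arctan2(*(w[m].mean(0)[:2]-AX)[::-1])))
        m=(w[:,2]>.044)&(w[:,2]<.058)&(np.hypot(*(w[:,:2]-np.array(L['cup'])[:2]).T)<.045); a=w[m]
        if m.sum(): c=(a.min(0)+a.max(0))/2; print('cup',m.sum(),c,np.degrees(np.arctan2(*(c[:2]-AX)[::-1])))
E
python3 - <<'E'
from h import *
turn(259.2,181.5,8); measure('t3')
E
```

```text
peg 0.014741643753709746 [-0.0705 -0.044   5.1146]Traceback (most recent call last):
  File "<stdin>", line 2, in <module>
  File "h.py", line 33, in turn
    for a in np.linspace(a0,a1,n+1)[1:]: bot.line_to([*pegxy(a),z],feed=.08,ori=[180,0,y(a)])
                                         ~~~~~~~~~~~^^^^^^^^^^^^^^^^^^^^^^^^^^^^^^^^^^^^^^^^^
rig.PlanningError: the arm cannot follow that straight line within its joint ranges
```

Run:
```python
from h import *
s=bot.observe(); print(s['joint_pos'],s['eef_pos'],s['ee_rot'],s['force'],s['time_s'])
for a in np.linspace(259.2,181.5,9): print(a,pegxy(a),bot.inverse_kinematics([*pegxy(a),.052],[180,0,a-180]))
```

```text
[ 30.9644  22.2485 -16.3496  51.287    0.0094 170.4841] [0.4574 0.2745 0.0526] [179.9903  -0.1149  40.4803] [1.0975 3.0311 5.8334] 27.425
259.2 [0.5053 0.2454] [ 25.9034  25.3238 -11.6622  53.014    0.     126.7034]
249.48749999999998 [0.4915 0.2493] [ 26.8937  24.2097 -13.4192  52.3711   0.     137.4062]
239.77499999999998 [0.4785 0.2554] [ 28.0932  23.307  -14.8256  51.8674   0.     148.3182]
230.0625 [0.4668 0.2637] [ 29.4627  22.6496 -15.8397  51.5106   0.     159.4002]
220.35 [0.4566 0.2738] [ 30.9501  22.2639 -16.4309  51.3052   0.     170.6001]
210.6375 [0.4482 0.2855] [  32.4933   22.1659  -16.5806   51.2535    0.     -178.1442]
200.925 [0.442  0.2984] [  34.0255   22.3598  -16.2842   51.356     0.     -166.8995]
191.2125 [0.438  0.3122] [  35.4805   22.8374  -15.551    51.6117    0.     -155.732 ]
181.5 [0.4364 0.3265] [  36.7991   23.5789  -14.4036   52.0175    0.     -144.7009]
```

j6 hit its limit midway, so I regrip with the tool turned half a turn.

```bash
sed -i 's/y=lambda a:a-180/y=lambda a:a-360/' h.py
python3 - <<'E'
from h import *
bot.move_gripper(.05); bot.line_to([*pegxy(220.35),.16],feed=.15)
turn(220.35,181.5,4); measure('t3')
print(bot.observe()['time_s'])
E
```

```text
peg 0.015156488903149749 [-1.9714 -1.0446  5.7568]
end 0.014575846597737967 [-0.2207  1.4268  8.1333] [0.4369 0.3268 0.0525]
35.7083
top {'cup': array([0.5963, 0.326 , 0.0352]), 'peg': array([0.4379, 0.3271, 0.0798]), 'axle': array([0.5186, 0.329 , 0.0309]), 'nozzle': array([0.6532, 0.3373, 0.0689])}
peg depth 23 [0.436  0.3263 0.0766] -178.36665142304798
cup 83 [0.5964 0.3309 0.049 ] 1.6605103828590404
side {'cup': array([0.5936, 0.3265, 0.0328]), 'peg': array([0.4412, 0.3284, 0.0754]), 'axle': array([0.5218, 0.3295, 0.0337]), 'nozzle': array([0.6565, 0.3282, 0.0643])}
peg depth 16 [0.4379 0.3238 0.075 ] -176.63687821317302
cup 80 [0.5971 0.3327 0.0494] 3.001861731304164
39.35
```

View pics/t3top.png

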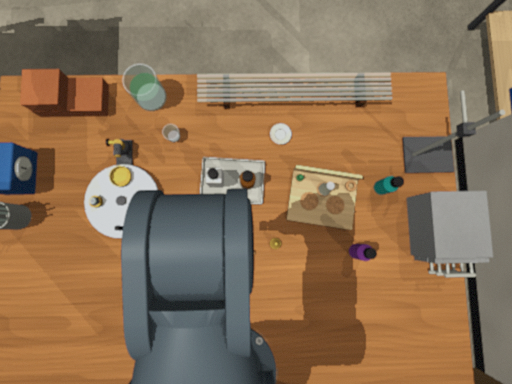

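The cup now sits at (121,177) on the burner's side. I check the nozzle's bearing close up.

Run:
```python
from h import *
p=bot.snapshot('top'); q=bot.snapshot('side')
for r in (p,q):
    w=world(r); m=(abs(w[...,0]-.68)<.07)&(abs(w[...,1]-.33)<.06)&(w[...,2]>.05)
    v,u=np.nonzero(m); print(v.min(),v.max(),u.min(),u.max())
    a=w[m]; 
    for x0 in np.arange(.635,.74,.01):
        b=a[(a[:,0]>=x0)&(a[:,0]<x0+.01)]
        if len(b): print(round(x0,3),len(b),b.mean(0),b[:,1].min(),b[:,1].max())
f=lambda im:cv2.resize(im,(400,400),interpolation=cv2.INTER_CUBIC)
cv2.imwrite('pics/noz.png',np.hstack([f(p['frame'][125:215,75:165]),f(q['frame'][110:170,185:290])])[...,::-1])
```

```text
139 169 105 127
0.645 11 [0.6536 0.3317 0.0692] 0.3238266314709001 0.33933970122145773
0.655 32 [0.6602 0.3307 0.0767] 0.31924295150558024 0.3439444017300105
0.665 26 [0.6701 0.3293 0.0767] 0.3211002869676055 0.3424758916407238
0.675 29 [0.6799 0.3301 0.076 ] 0.31994928871404626 0.3434344986972113
0.685 46 [0.6901 0.3361 0.0703] 0.31892735234948033 0.3676002071339841
0.695 55 [0.6999 0.3458 0.0684] 0.3197562960157938 0.36886342383732773
0.705 6 [0.7083 0.3657 0.0635] 0.36256546840100123 0.3698068946478772
124 139 245 272
0.645 2 [0.6538 0.3323 0.0708] 0.3311983342209046 0.33340450751382944
0.655 22 [0.6592 0.3265 0.072 ] 0.3155250226447266 0.33861304126201874
0.665 18 [0.6691 0.3255 0.0752] 0.31845134071949 0.3372960827495084
0.675 25 [0.6803 0.3257 0.0706] 0.31581895144064176 0.3367879771375091
0.685 25 [0.6897 0.3223 0.0676] 0.3104104660656306 0.3317841333089848
0.695 28 [0.6995 0.332  0.0666] 0.31389491555473237 0.3755729666488916
0.705 7 [0.7088 0.3622 0.0685] 0.3370455934791883 0.36870237789528315
```

View pics/noz.png

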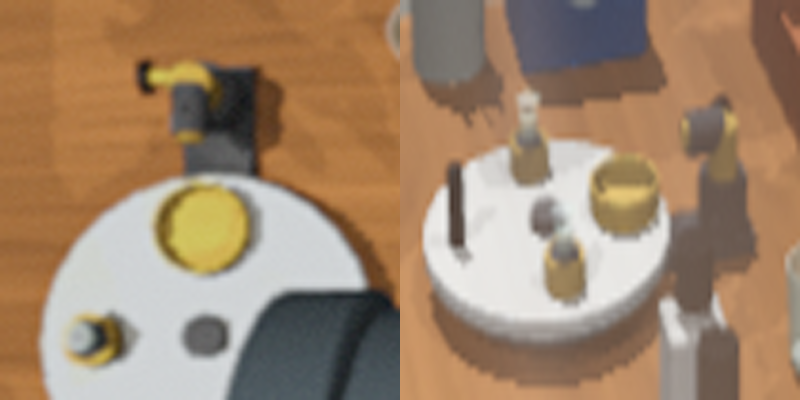

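Nozzle axis is at y≈.331–.332 (≈1.2°) and the cup at ≈1.7°, so they are aligned. Now the flask.

Run:
```python
from h import *
FL=[.5495,-.3103]
pick(FL,.067,170,25,opening=.06)
```

```text
grip 0.023139664590562548 24.245174636380398 [ 0.5498 -0.3105  0.0674]
lift 0.023046269241155083 [-0.4245  1.2467 -2.1169] 45.425
```

Run:
```python
from h import *
bot.reach([.46,.15,.29],[180,0,175])
q=bot.snapshot('side'); 
p=bot.snapshot('wrist'); 
m=bot.cut_out(q,'flask'); print([ (d['conf'],[(x.min(),x.max()) for x in np.nonzero(d['mask'])]) for d in m][:2])
f=q['frame'][40:190,150:350]
cv2.imwrite('pics/fl.png',np.hstack([cv2.resize(f,(400,300),interpolation=cv2.INTER_CUBIC),cv2.resize(p['frame'],(400,300))])[...,::-1])
```

```text
[(0.68, [(np.int64(96), np.int64(111)), (np.int64(206), np.int64(218))])]
```

View pics/fl.png

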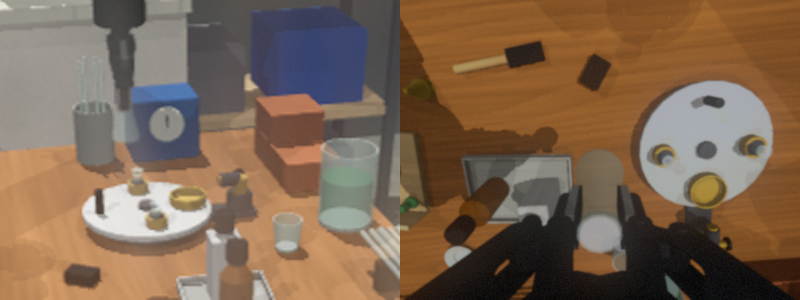

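The flask hangs upright between the fingers (left panel (122,125)). Placing it in the cup.

Run:
```python
from h import *
place([.5963,.3309],.090,180,opening=.045)
measure('t4')
p=bot.snapshot('side'); t=bot.snapshot('top')
for r in (p,t): print([(np.array(d['xyz']),d['conf']) for d in bot.landmark_of(r,'flask')][:2])
f=p['frame'][100:175,185:285]; g=t['frame'][130:205,70:170]
cv2.imwrite('pics/fl2.png',np.hstack([cv2.resize(x,(400,300),interpolation=cv2.INTER_CUBIC) for x in (f,g)])[...,::-1])
```

```text
touch True [0.596  0.3308 0.0896] [-0.9432  1.194   1.8813]
t 51.375
top {'cup': array([0.5973, 0.329 , 0.0337]), 'peg': array([0.4364, 0.3297, 0.0784]), 'axle': array([0.5237, 0.3314, 0.0327]), 'nozzle': array([nan, nan, nan])}
peg depth 26 [0.436  0.3254 0.0763] -177.79494764169158
cup 105 [0.5963 0.3312 0.051 ] 1.9376874206079568
side {'cup': array([0.594 , 0.3288, 0.0324]), 'peg': array([0.4406, 0.3254, 0.0766]), 'axle': array([0.523 , 0.33  , 0.0331]), 'nozzle': array([0.6578, 0.3296, 0.0656])}
peg depth 15 [0.4376 0.3221 0.0764] -175.45659912135955
cup 95 [0.5981 0.3298 0.0509] 0.8168950804877627
[(array([0.5918, 0.3313, 0.0375]), 0.62)]
[(array([0.6016, 0.3275, 0.0358]), 0.46), (array([ 0.5848, -0.0139, -0.0038]), 0.29)]
```

View pics/fl2.png

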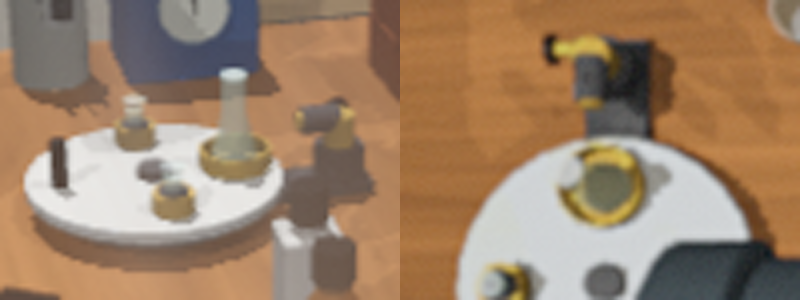

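The flask stands upright in the cup, facing the nozzle. Returning bottle and tin.

Run:
```python
from h import *
pick(T2,ZR-.008,80,40); place(BOT,ZR,80)
pick(T1,ZR-.008,80,40); place(TIN,ZR,80)
bot.reach([.38,.05,.35],[180,0,80])
print(bot.observe()['time_s'])
a=bot.snapshot('side'); p=bot.snapshot('top'); save(p,'top6')
for n,q in (('side',a),('top',p)):
    w=world(q).reshape(-1,3)
    for k,c in (('tin',TIN),('bot',BOT)):
        m=(np.hypot(*(w[:,:2]-c).T)<.035)&(w[:,2]>.15)&(w[:,2]<.17); print(n,k,m.sum(),w[m].mean(0))
cv2.imwrite('pics/pair6.png',cv2.resize(np.hstack([a['frame'],p['frame']])[...,::-1],(800,300)))
```

```text
grip 0.030967177583645346 39.35287356376648 [ 0.5788 -0.0634  0.1277]
lift 0.030757914545917378 [-0.1779  0.6765 -2.6122] 61.9417
touch True [ 0.4987 -0.3423  0.1354] [ 0.6853 -1.3512  3.135 ]
t 65.825
grip 0.03054413404207754 39.4671356678009 [0.5869 0.0364 0.1277]
lift 0.031064135832480314 [-0.163   0.0413 -1.2542] 70.05
touch True [ 0.5131 -0.261   0.1354] [ 0.7016 -0.3929  2.92  ]
t 73.9833
75.275
side tin 100 [ 0.5112 -0.2649  0.1566]
side bot 118 [ 0.4964 -0.3461  0.1568]
top tin 101 [ 0.5096 -0.2599  0.1563]
top bot 100 [ 0.4958 -0.3405  0.1565]
```

View pics/pair6.png

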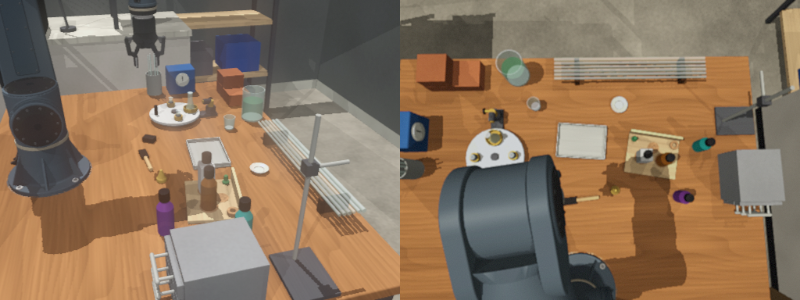

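Bottle and tin stand upright on their pads again, about 2.5 mm from where they stood, and the flask is still in the cup. Handing in.

```bash
python3 -c "
from h import *
print(bot.sign_off())"
```

```text
the job is handed in; nothing more can be done
None
```

The job is handed in, after about 75 s of the 134 s allowed: the flask stands upright in the big cup, which faces the burner nozzle to within about 1°, and the bottle and tin are back upright on the rack within about 3 mm of where they stood.

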